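# Turn the spice carousel to bring the red-lidded jar to the front

### The job

Turn the spice carousel by gently pushing its rim or the pegs on its rim with the fingers, until the jar with the red lid stands at the front, right in line with the yellow arrow, and leave it at rest there. Do not touch or lift any of the jars, do not fling the carousel round, and leave the mug, the canister and the shaker where they are.

Things in the scene. Friction and masses are not known exactly. Their poses are not given: they have to be found in the camera images.
- foot: fixed foot of the spice carousel: dark round base (140 mm diameter, 20 mm high) under the disc, with a flat yellow arrow, 8 mm high, lying on the worktop and sticking out from under the disc. Origin: on the turning axis at worktop height. The arrow runs along the foot's own -x axis (tip 220 mm from the axis): that is the front. The foot may be turned, so it points only roughly to the robot.
- carousel_axis (a point): centre of the turning wooden disc (264 mm diameter, 12 mm thick), on its upper face, 37 mm above the worktop; the vertical turning axis passes here. The frame turns with the disc: its x axis points at the cup of the red-lidded jar. Four cups (metal rings 56 mm across, 12 mm high) have their centres 66 mm from the axis along +x, +y, -x and -y.
- peg (a point): top of one of six upright steel pegs at the disc's rim (14 mm diameter, 48 mm tall, tops 85 mm above the worktop, centres 122 mm from the axis), 30 degrees counter-clockwise from carousel_axis's x axis; the others follow every 60 degrees. They are fixed to the disc and can be pushed sideways to turn it.
- carousel (a joint): turn of the disc from where it was at the start, rad, positive counter-clockwise seen from above; turns freely either way by at least two full turns. Friction (about 0.12 N m, i.e. 1 N at the pegs) stops it almost at once when it is let go.
- jar_red: the jar with the RED lid; spice jar, 46 mm diameter, 62 mm tall, origin at the centre of its underside; stands loose in a cup of the disc (about 2 mm play), its underside level with the disc's top
- jar_white: white-lidded spice jar, 46 mm diameter, 62 mm tall, origin at the centre of its underside; stands loose in a cup of the disc (about 2 mm play), its underside level with the disc's top
- jar_black: black-lidded spice jar, 46 mm diameter, 62 mm tall, origin at the centre of its underside; stands loose in a cup of the disc (about 2 mm play), its underside level with the disc's top
- jar_green: green-lidded spice jar, 46 mm diameter, 62 mm tall, origin at the centre of its underside; stands loose in a cup of the disc (about 2 mm play), its underside level with the disc's top
- mug: bystander: blue ceramic mug, 80 mm diameter, 90 mm tall, handle along its +y; origin at the centre of its underside
- canister: bystander: blue kitchen canister with a white top, 84 mm diameter, 105 mm tall; origin at the centre of its underside
- shaker: bystander: white ceramic salt shaker, 44 mm diameter, 88 mm tall; origin at the centre of its underside

How it is judged:
At the end, for the whole second after the job is handed in: The centre of the red-lidded jar is on the arrow's side of the carousel, within 14 mm of the arrow's centre line (about 12 degrees of turn); the carousel is at rest (under 0.05 rad/s); all four jars stand upright in their cups; mug, canister and shaker are upright within 15 mm of where they were (x of jar_red in the frame of foot below -0.05 m and y of jar_red in the frame of foot between -0.014 and 0.014 m and velocity of joint carousel between -0.05 and 0.05 rad/s and angle between each of jar_red, jar_white, jar_black, jar_green, mug, canister, shaker's own z axis and vertical below 0.1 rad and height (world z) of jar_red between 0.032 and 0.042 m and horizontal distance between each of jar_red, jar_white, jar_black, jar_green and carousel_axis below 0.072 m and linear speed of each of jar_red, jar_white, jar_black, jar_green below 0.03 m/s and height (world z) of jar_white between 0.032 and 0.042 m and height (world z) of jar_black between 0.032 and 0.042 m and height (world z) of jar_green between 0.032 and 0.042 m and distance of each of mug, canister, shaker from where it was at the start of the episode below 0.015 m); the robot touches nothing.
It fails at once if a jar is touched by the robot (more than 1 N) (contact force between any of the fingers, the arm and jar_red above 1 N or contact force between any of the fingers, the arm and jar_white above 1 N or contact force between any of the fingers, the arm and jar_black above 1 N or contact force between any of the fingers, the arm and jar_green above 1 N).
It fails at once if a jar is lifted more than 8 mm or tipped more than 0.3 rad (height (world z) of any of jar_red, jar_white, jar_black, jar_green above 0.045 m or angle between any of jar_red, jar_white, jar_black, jar_green's own z axis and vertical above 0.3 rad).
It fails at once if the carousel is flung round faster than 3 rad/s (about half a turn a second) (velocity of joint carousel above 3 rad/s or velocity of joint carousel below -3 rad/s).
It fails at once if the fingers press the carousel with more than 40 N (contact force between the fingers and carousel above 40 N).
It fails at once if the mug, canister or shaker is moved more than 20 mm, or lifted (distance of any of mug, canister, shaker from where it was at the start of the episode above 0.02 m or height (world z) of any of mug, canister, shaker above 0.01 m).
It also fails if it takes over 48 s, if anything falls off the work surface, if the arm or the gripper's body presses on something with over 40 N, if the wrist force passes 120 N, or if a joint passes its speed limit or range.

### The arm

A 6-joint arm with a two-finger parallel gripper is mounted at the origin on the work surface. World frame = base frame: x ahead of the robot, y to its left, z up, the work surface at z = 0. Lengths are in m, angles in rad, forces in N, time in s.
With the tool pointing down it reaches from about 0.375 to 0.9 m from the base axis. Payload 3.1 kg.
Tool frame: the origin (TCP) lies between the finger pads; the fingertips stand manip.nose_length ahead of it and the grasp point (between the pads) lies 5 mm behind it (manip.nose_length is the distance from the TCP to the fingertips, in m); z points along the fingers, y is the line along which they close (so a half turn about z gives the same grasp; the last joint's range is limited). The gripper opens to 85 mm and grips with 20 to 120 N. Pads are 22 mm wide; open, the fingers measure 114 mm over their backs; the gripper's body (76 mm by 85 mm) begins 54 mm behind the grasp point. The pads swing forward as they close: fully open they stand 13 mm farther back than shut.
Start: joints at [1.046, 0.527, 1.433, -0, 1.181, -0.178], TCP at [0.212, 0.588, 0.245] pointing down, gripper open.
Joint ranges: [-3.08, 3.08], [-0.75, 2.2], [0.22, 2.44], [-1.43, 4.57], [0, 2.65], [-2.85, 2.85]. Speed limits (rad/s): [2.79, 2.79, 3.14, 3.14, 3.14, 3.14].

### API

Orientations are given as a unit quaternion [x, y, z, w].
In Python, from station import monitor, eyes, job, manip gives the robot as it stands.
- The arm moves only by the shell command python3 -m pendant 'ROWS' [FORCE]. ROWS is JSON, a list that holds one entry, the list of rows, each a list of 7 numbers: the shift along the tool's x, y, z as a fraction of full scale, then the turn, a rotation vector about the tool's x, y, z as a fraction of full scale, then the opening, from 0 (shut) to 1 (fully open). A call has 1 to 20 rows; each row shifts and turns the commanded pose from where the row before left it, along the tool's axes as they then stand; what a row does not reach is not made up. Full scale, the value 1, is 800 mm for a shift and 0.12 rad for a turn. A row lasts 1/10 s, in which the tool goes at most 50 mm and 8.59 degrees, less where a joint would pass 70% of its speed; a pose out of reach is approached as far as the arm can. A call with a number of a shift or a turn outside -1 to 1 is refused whole. A call with a gripper value outside its range is refused whole. The fingers move at their own pace and stop on an object; FORCE is the grip in N (left out, the last holds). Time passes only in rows, so rows that do not move let the fingers close. It gives the time, the measured TCP pose, the force, the opening and the grip force at its end, in the units of the state.
- monitor.sense(): the state, without advancing time (a new reading comes with each control period).
- eyes.snapshot(name): name is "side" or "top" or "wrist"; returns a dict with "pixels" (400x640x3 uint8, red, green, blue), "depth" (400x640 float32, m along the optical axis (not along the pixel's ray), 0 where there is no reading), "intrinsics" (3x3 intrinsics, pixels), "eye" and "attitude" of the camera in the world. Camera axes: x right, y down, z forward; pixel columns grow to the right and rows downward; lengths in m; the calibration is good to about 2 mm. A picture is of the moment at which its call begins.
- job.sign_off(): hands the job in; it is judged then, once.
The state is a dict: "t": time; "q": joint angles; "qd": joint speeds; "tau": joint torques, N m; "tcp_pos": TCP position; "tool_rot": TCP orientation; "force": force on the tool from outside, world axes, zero at the start; "ft_torque": the same for the moment, N m; "finger_gap": opening from 0.0 (shut) to 1.0 (fully open); "gripper_force": force on a finger pad.
Only numpy, scipy, OpenCV 4.12 (cv2) and the standard library are available. Lean on these libraries where they do the work, as an engineer would, in place of code of your own. Each camera call takes 0.05 s, during which the arm holds its last target. There are 200 camera calls.

## Working session

There is one attempt and no reset: what is moved stays moved. The work goes in short steps, Python scripts to look and compute and a shell command to move; the robot and the scene stay as the last step left them, time stands still between calls to the robot, and variables do not carry over. Pictures are saved under pics/ and viewed, at most 10 in all, crops included, and the job is handed in when it is done.

```bash
mkdir -p pics; ls; python3 - <<'E'
from station import monitor, eyes, job, manip
import cv2, numpy as np
print(monitor.sense()); print(manip.nose_length)
for n in ("top","side"):
    s=eyes.snapshot(n); cv2.imwrite(f"pics/{n}0.png",s["pixels"][:,:,::-1]); print(n,s["intrinsics"],s["eye"],s["attitude"]); np.savez(f"{n}0.npz",**s)
E
```

```text
pics
{'t': 0.0, 'q': array([ 1.04552639e+00,  5.28486606e-01,  1.43392814e+00,  1.56732972e-05,
        1.18138419e+00, -1.78531707e-01]), 'qd': array([-0.00048607, -0.00148984, -0.000775  , -0.00072107,  0.00031309,
        0.00133222]), 'tau': array([-1.29702290e-03, -4.42351270e+01, -1.78021359e+01, -3.04590694e-04,
        8.65512702e-03, -3.81462712e-06]), 'tcp_pos': array([0.21202768, 0.58719723, 0.24431281]), 'tool_rot': array([ 1.72504765e-01,  9.85008066e-01, -1.03304057e-03, -3.87035785e-04]), 'force': array([-0.61119238,  0.75130889,  0.33165243]), 'ft_torque': array([-0.00352186,  0.01455245,  0.05338733]), 'gripper_force': 0.0, 'finger_gap': 0.9994407303637406}
0.014
top [[477.82979758   0.         327.46646676]
 [  0.         477.82979758 191.94099026]
 [  0.           0.           1.        ]] [0.36744658 0.01271633 1.28075035] [-0.70199029  0.7091169  -0.04729484  0.04610908]
side [[383.92666255   0.         323.05936402]
 [  0.         383.92666255 196.14399825]
 [  0.           0.           1.        ]] [ 0.31211039 -0.77744379  0.90091733] [ 0.91538944 -0.11843173  0.04706312 -0.38186538]
```

View pics/top0.png

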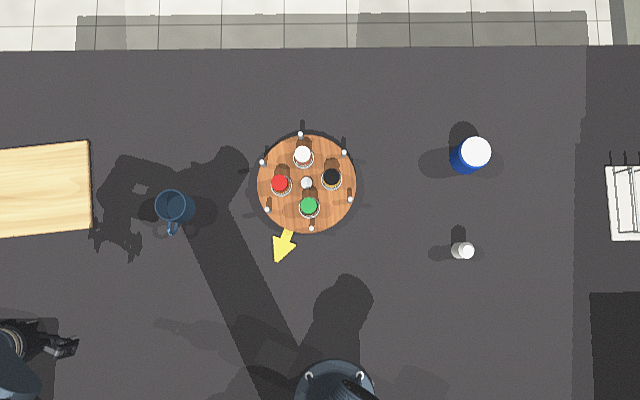

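View pics/side0.png

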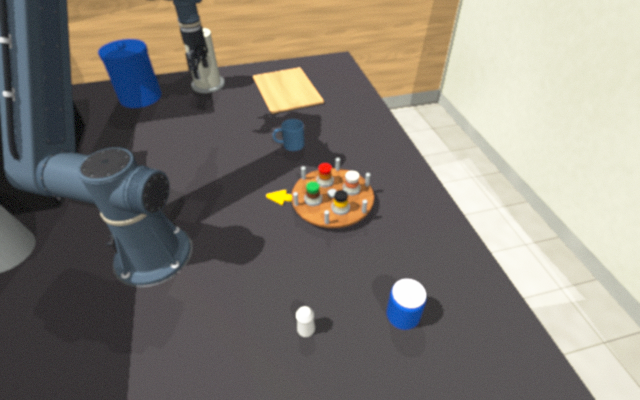

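The top view shows the red lid at (280,183), the hub at (306,183) and the arrow tip at (277,262). The pegs are at (300,134), (344,152), (350,199), (311,228), (267,210) and (262,162). The mug is about 130 px to the left, and the side view agrees with this. The red jar has to turn counter-clockwise by roughly 70°.

```bash
cat > h.py <<'E'
import numpy as np, cv2
from scipy.spatial.transform import Rotation as R
from scipy.optimize import least_squares
def ray(s,p):
    d=np.linalg.inv(s["intrinsics"])@np.array([*p,1.]); return R.from_quat(s["attitude"]).as_matrix()@d
def onz(s,p,z):
    d=ray(s,p); e=np.asarray(s["eye"]); return e+d*(z-e[2])/d[2]
def tri(s1,p1,s2,p2):
    a,b=ray(s1,p1),ray(s2,p2); e=np.asarray(s2["eye"])-s1["eye"]
    k=np.linalg.lstsq(np.c_[a,-b],e,rcond=None)[0]
    return (s1["eye"]+k[0]*a+s2["eye"]+k[1]*b)/2
def blob(s,f,z,box=None):
    h=cv2.cvtColor(s["pixels"],cv2.COLOR_RGB2HSV).astype(int); m=f(h[...,0],h[...,1],h[...,2])
    if box: k=np.zeros_like(m); k[box[1]:box[3],box[0]:box[2]]=1; m&=k
    n,l,st,c=cv2.connectedComponentsWithStats(m.astype(np.uint8)); i=1+np.argmax(st[1:,4])
    return c[i],st[i,4],l==i
red=lambda h,s,v:((h<6)|(h>174))&(s>180)&(v>120)
yel=lambda h,s,v:(h>20)&(h<35)&(s>120)&(v>120)
def scene(s,verbose=True):
    pegs=None
    c,a,_=blob(s,red,.099,(230,110,380,250)); r=onz(s,c,.099)[:2]
    c,a,m=blob(s,yel,.008,(200,200,400,300)); ys,xs=np.nonzero(m)
    P=np.array([onz(s,p,.008)[:2] for p in zip(xs,ys)])
    return r,P
E
python3 - <<'E'
from h import *
t=dict(np.load("top0.npz")); s=dict(np.load("side0.npz"))
print("tri red",tri(t,blob(t,red,0)[0],s,blob(s,red,0)[0]) if 1 else 0)
print("peg tri",tri(t,(311,228),s,(295,194)), tri(t,(267,210),s,(303,167)))
px=[(300,134),(344,152),(350,199),(311,228),(267,210),(262,162)]
P=np.array([onz(t,p,.085)[:2] for p in px]); 
f=least_squares(lambda v:np.hypot(*(P-v[:2]).T)-.122,P.mean(0)); c=f.x; print("c",c,f.fun)
an=np.degrees(np.arctan2(*(P-c).T[::-1])); print("peg ang",an)
r,A=scene(t); print("red",r,np.hypot(*(r-c)),np.degrees(np.arctan2(*(r-c)[::-1])))
tip=A[np.argmax(np.hypot(*(A-c).T))]; print("tip",tip,np.hypot(*(tip-c)),np.degrees(np.arctan2(*(tip-c)[::-1])),"cent",A.mean(0),np.degrees(np.arctan2(*(A.mean(0)-c)[::-1])))
print("mug",onz(t,(174,206),.09),"disp handle",onz(t,(172,230),.05))
E
```

```text
tri red [0.54445479 0.13961355 0.09026184]
peg tri [0.43647303 0.05196274 0.08389541] [0.48401823 0.16125386 0.0907253 ]
c [0.55636351 0.06478559] [-4.53899869e-04  1.80798048e-05 -4.45549640e-04 -8.85202033e-04
  4.47433496e-04 -8.63908315e-04]
peg ang [   6.638872    -53.54630925 -113.48882477 -173.92704992  127.27873292
   66.34028776]
red [0.53507736 0.13977672] 0.0779536381287747 105.84653533808846
tip [0.35175074 0.1445992 ] 0.21962831912691638 158.6906617109092 cent [0.40507145 0.12332003] 158.84869901385255
mug [0.49411469 0.39442453 0.09      ] disp handle [0.43641042 0.41039267 0.05      ]
```

```bash
python3 -m pendant '[[[-0.05,-0.0302,0,0,0,0,0],[-0.05,-0.0302,0,0,0,0,0],[-0.05,-0.0302,0,0,0,0,0],[-0.05,-0.0302,0,0,0,0,0],[-0.05,-0.0302,0,0,0,0,0],[-0.05,-0.0302,0,0,0,0,0],[-0.05,-0.0302,0,0,0,0,0],[-0.05,-0.0302,0,0,0,0,0],[-0.05,-0.0302,0,0,0,0,0],[-0.05,-0.0302,0,0,0,0,0],[-0.05,-0.0302,0,0,0,0,0],[0,0,0,0,0,0.97,0],[0,0,0,0,0,0.97,0],[0,0,0,0,0,0.97,0],[0,0,0,0,0,0.97,0],[0,0,0,0,0,0.97,0],[0,0,0,0,0,0.97,0],[0,0,0,0,0,0.97,0],[0,0,0,0,0,0.97,0],[0,0,0,0,0,0.97,0]]]' 30
python3 - <<'E'
from h import *
from station import eyes, monitor
m=monitor.sense(); T=R.from_quat(m["tool_rot"]).as_matrix(); print(m["t"],m["tcp_pos"],T.round(3),m["finger_gap"])
w=eyes.snapshot("wrist"); cv2.imwrite("pics/w1.png",w["pixels"][:,:,::-1]); np.savez("w1.npz",**w)
E
```

```text
t: 2.1
tcp_pos: [0.5355, 0.1882, 0.2448]
tool_rot: [0.644, 0.765, -0.0, -0.0]
force: [0.4, 0.3, 0.3]
finger_gap: 0.003
gripper_force: 0.0
2.1 [0.53547627 0.18824848 0.24483846] [[-0.171  0.985 -0.001]
 [ 0.985  0.171 -0.   ]
 [ 0.    -0.001 -1.   ]] 0.0026723305047776607
```

View pics/w1.png

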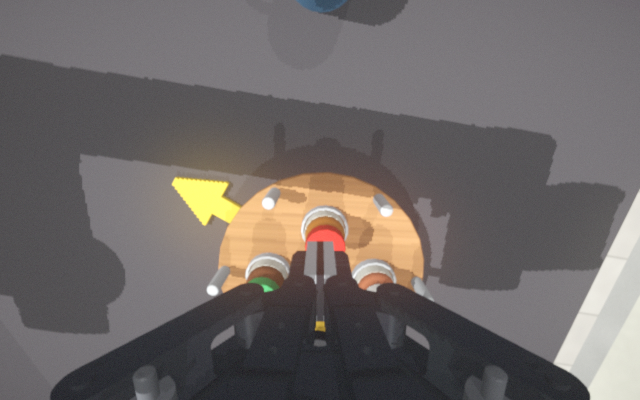

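The wrist view shows the shut fingers over the rim at about (320,245). The peg tops are at (268,204) and (387,211), with the red jar between them, and the arrow is at the left with its tip at (174,180).

```bash
python3 - <<'E'
from h import *
w=dict(np.load("w1.npz")); t=dict(np.load("top0.npz")); c=np.array([.5564,.0648])
for p,q in(((268,204),(267,210)),((387,211),(262,162))):
    print(tri(w,p,t,q)); d=onz(w,p,.085)[:2]-c; print(np.hypot(*d),np.degrees(np.arctan2(*d[::-1])))
A=np.array([onz(w,p,.008)[:2] for p in((174,180),(206,224),(231,179))]); print(A)
d=A[0]-c; print(np.hypot(*d),np.degrees(np.arctan2(*d[::-1])))
d=onz(w,(325,228),.049)[:2]-c; print("cup",np.hypot(*d),np.degrees(np.arctan2(*d[::-1])))
E
```

```text
[0.48377251 0.16311916 0.07524561]
0.12343412291896252 124.95692881378001
[0.60800646 0.17714692 0.07736906]
0.1255004734677816 66.05619320852007
[[0.35456574 0.15202055]
 [0.39824837 0.09945035]
 [0.42553209 0.16567147]]
0.21987381568370928 156.62892167700738
cup 0.07186914538618859 94.48621015479958
```

```bash
python3 -m pendant '[[[0,0,0.054,0,0,0,0],[0,0,0.054,0,0,0,0],[0,0,0.054,0,0,0,0],[0,0,0.054,0,0,0,0],[0,0,0,0,0,0,0]]]'
python3 -m pendant '[[[-0.00021,-0.0082,0,0,0,-0.436,0],[-0.00021,-0.0082,0,0,0,-0.436,0],[-0.00021,-0.0082,0,0,0,-0.436,0],[-0.00021,-0.0082,0,0,0,-0.436,0],[-0.00021,-0.0082,0,0,0,-0.436,0],[-0.00021,-0.0082,0,0,0,-0.436,0],[-0.00021,-0.0082,0,0,0,-0.436,0],[-0.00021,-0.0082,0,0,0,-0.436,0],[-0.00021,-0.0082,0,0,0,-0.436,0],[-0.00021,-0.0082,0,0,0,-0.436,0],[0,0,0,0,0,0,0]]]'
cat > look.py <<'E'
import sys; from h import *
from station import eyes, monitor
m=monitor.sense(); c=np.array([.5564,.0648]); d=m["tcp_pos"][:2]-c; T=R.from_quat(m["tool_rot"]).as_matrix()
print("t",m["t"],"finger r,ang",np.hypot(*d),np.degrees(np.arctan2(*d[::-1])),"z",m["tcp_pos"][2],"yaw x",np.degrees(np.arctan2(T[1,0],T[0,0])),"q6",m["q"][5],"F",m["force"].round(1))
s=eyes.snapshot("top"); I=cv2.resize(s["pixels"][110:280,220:400,::-1],None,fx=3.4,fy=3.4,interpolation=cv2.INTER_CUBIC); cv2.imwrite(f"pics/{sys.argv[1]}.png",I); np.savez("top_last.npz",**s)
E
python3 look.py a1
```

```text
t: 2.65
tcp_pos: [0.5309, 0.1874, 0.0663]
tool_rot: [0.642, 0.767, -0.006, -0.005]
force: [-1.0, 0.2, -1.1]
finger_gap: 0.001
gripper_force: 0.0
t: 3.75
tcp_pos: [0.4776, 0.1607, 0.0746]
tool_rot: [0.422, 0.907, 0.001, 0.001]
force: [0.3, -0.0, -0.2]
finger_gap: -0.002
gripper_force: 0.0
t 3.75 finger r,ang 0.12411321602134269 129.3853867092484 z 0.07464946154738371 yaw x 130.12949076894537 q6 -0.597768382414232 F [ 0.3 -0.  -0.2]
```

View pics/a1.png

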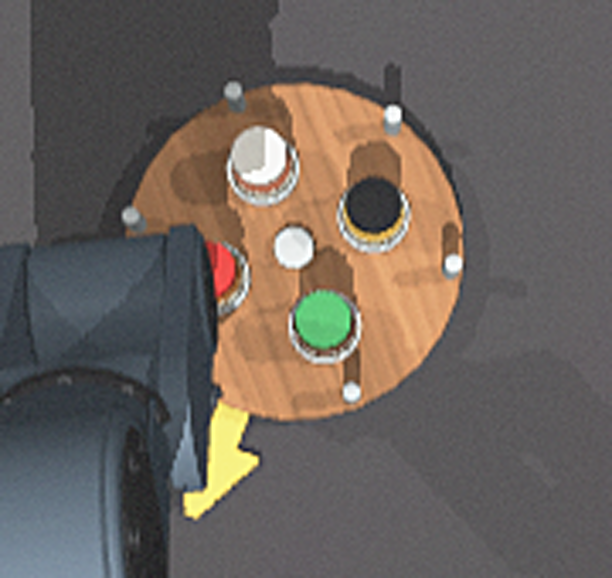

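The arm hides the pushed peg. The other pegs are clear at crop positions (352,392), (453,265), (393,117), (233,92) and (131,216), and the disc has begun to turn counter-clockwise.

```bash
cat > ang.py <<'E'
import sys,json; from h import *
s=dict(np.load("top_last.npz")); c=np.array([.5564,.0648])
P=np.array([onz(s,(p[0]/3.4+220-.35,p[1]/3.4+110-.35),.085)[:2]-c for p in json.loads(sys.argv[1])])
a=np.degrees(np.arctan2(P[:,1],P[:,0])); print(a, np.hypot(*P.T)); print("peg mod60",(a-a[0]+30)%60-30+a[0]%60)
E
python3 ang.py '[[352,392],[453,265],[393,117],[233,92],[131,216]]'
```

```text
[-159.04301539  -99.29808685  -39.1508989    21.28225185   80.65574332] [0.1211595  0.12085325 0.12044623 0.12220829 0.12202351]
peg mod60 [20.95698461 20.70191315 20.8491011  21.28225185 20.65574332]
```

```bash
python3 -m pendant '[[[-0.00021,-0.0082,0,0,0,-0.436,0],[-0.00021,-0.0082,0,0,0,-0.436,0],[-0.00021,-0.0082,0,0,0,-0.436,0],[-0.00021,-0.0082,0,0,0,-0.436,0],[-0.00021,-0.0082,0,0,0,-0.436,0],[-0.00021,-0.0082,0,0,0,-0.436,0],[-0.00021,-0.0082,0,0,0,-0.436,0],[-0.00021,-0.0082,0,0,0,-0.436,0],[-0.00021,-0.0082,0,0,0,-0.436,0],[-0.00021,-0.0082,0,0,0,-0.436,0],[-0.00021,-0.0082,0,0,0,-0.436,0],[-0.00021,-0.0082,0,0,0,-0.436,0],[-0.00021,-0.0082,0,0,0,-0.436,0],[-0.0001,-0.0041,0,0,0,-0.218,0],[-0.0001,-0.0041,0,0,0,-0.218,0],[0,0,0,0,0,0,0],[0,0,0,0,0,0,0]]]'
python3 look.py a2
```

```text
t: 5.5
tcp_pos: [0.4344, 0.0822, 0.0731]
tool_rot: [0.07, 0.998, -0.0, 0.001]
force: [-0.4, -0.1, 0.1]
finger_gap: -0.005
gripper_force: 0.0
t 5.5 finger r,ang 0.1232537902094969 171.8793061204749 z 0.07310282161868083 yaw x 172.0039631158459 q6 -1.497929594628922 F [-0.4 -0.1  0.1]
```

View pics/a2.png

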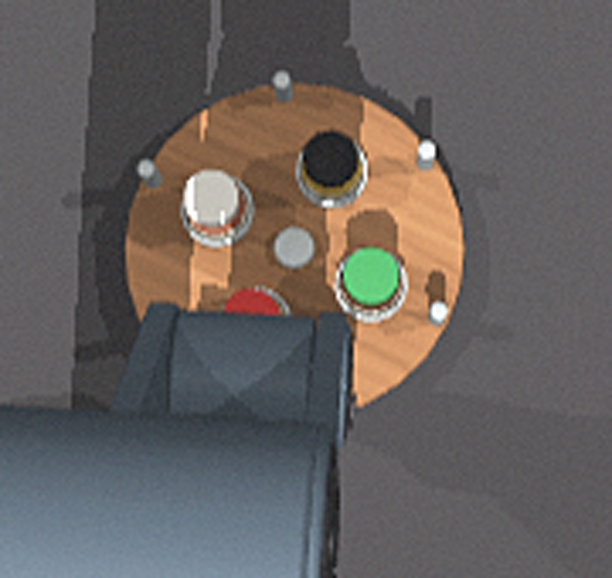

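Four pegs are visible at crop positions (438,313), (427,150), (283,79) and (147,169). The red lid is now near the front at about (250,303), partly under the wrist.

```bash
python3 ang.py '[[438,313],[427,150],[283,79],[147,169]]'
```

```text
[-117.21824498  -56.18041502    3.06956525   62.99976634] [0.12093147 0.1218712  0.12373223 0.1220409 ]
peg mod60 [2.78175502 3.81958498 3.06956525 2.99976634]
```

```bash
python3 -m pendant '[[[0,-0.0037,0,0,0,-0.196,0],[0,-0.0037,0,0,0,-0.196,0],[0,-0.0037,0,0,0,-0.196,0],[0,-0.0037,0,0,0,-0.196,0],[0,0,0,0,0,0,0],[0,0,0,0,0,0,0],[0,0.006,0,0,0,0,0],[0,0.006,0,0,0,0,0],[0,0,0,0,0,0,0],[0,0,-0.05,0,0,0,0],[0,0,-0.05,0,0,0,0],[0,0,-0.05,0,0,0,0],[0,0,-0.05,0,0,0,0],[0,0.06,0,0,0,0,0],[0,0.06,0,0,0,0,0],[0,0.06,0,0,0,0,0],[0,0.06,0,0,0,0,0],[0,0.06,0,0,0,0,0],[0,0,0,0,0,0,0]]]'
python3 look.py a3
```

```text
t: 7.45
tcp_pos: [0.4435, 0.3252, 0.2326]
tool_rot: [0.019, 1.0, 0.001, 0.001]
force: [0.7, -0.2, 0.7]
finger_gap: -0.001
gripper_force: 0.0
t 7.45 finger r,ang 0.28380739720817305 113.45077728687833 z 0.23258169668736026 yaw x 177.79606623459114 q6 -1.1047757633754498 F [ 0.7 -0.2  0.7]
```

View pics/a3.png

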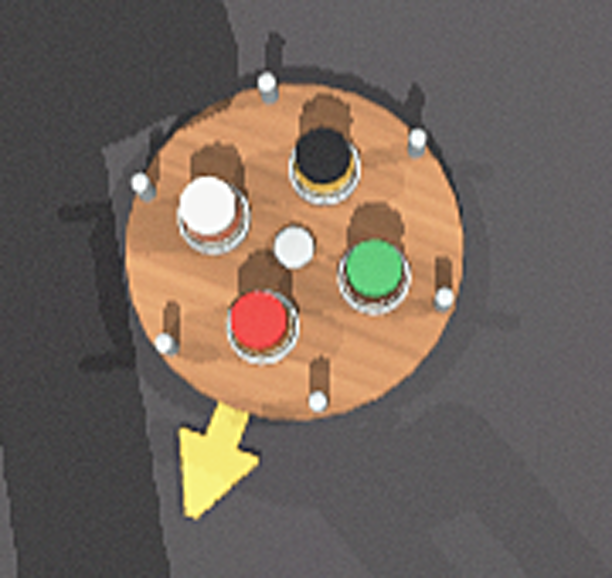

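The arm is clear of the carousel. The red lid is at crop (260,320), the arrow tip at (190,518), and the pegs at (164,343), (317,401), (445,298), (417,139), (267,83) and (140,184).

```bash
python3 ang.py '[[164,343],[317,401],[445,298],[417,139],[267,83],[140,184]]'
python3 - <<'E'
from h import *
s=dict(np.load("top_last.npz")); t=dict(np.load("top0.npz"))
f=lambda p:(p[0]/3.4+219.65,p[1]/3.4+109.65)
P=np.array([onz(s,f(p),.085)[:2] for p in [(164,343),(317,401),(445,298),(417,139),(267,83),(140,184)]])
c=P.mean(0)
r,A=scene(s); tip=A[np.argmax(np.hypot(*(A-c).T))]
j=onz(s,f((260,320)),.099)[:2]
u=tip-c; u/=np.hypot(*u)
_,V=np.linalg.eigh(np.cov((A-c).T)); v=V[:,1]*np.sign(V[:,1]@u)
for q in (r,j): d=q-c; print("c",c,"along",d@u,"off",u[0]*d[1]-u[1]*d[0],"off via axis",v[0]*d[1]-v[1]*d[0],np.degrees(np.arctan2(d[1],d[0])))
print(np.degrees(np.arctan2(u[1],u[0])),np.degrees(np.arctan2(v[1],v[0])))
E
```

```text
[ 128.44562206 -171.64714983 -111.36813783  -50.88237983    8.81951931
   68.86304119] [0.12153411 0.12077979 0.12124386 0.12098328 0.12202113 0.12210347]
peg mod60 [8.44562206 8.35285017 8.63186217 9.11762017 8.81951931 8.86304119]
c [0.55668291 0.06537705] along 0.07442440990385411 off 0.016156793269437336 off via axis 0.004035465607912233 171.11291136313278
c [0.55668291 0.06537705] along 0.06511544344792927 off 0.000735511368620826 off via axis -0.009696901065833914 159.5117813228087
158.86462447568434 168.0754943220483
```

```bash
python3 -c "
from station import job
print(job.sign_off())"
```

```text
the job is handed in; nothing more can be done
None
```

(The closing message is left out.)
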